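# Load a fiddle neck into the carving cradle

## Task

Lift the fiddle neck blank out of its rest, lay it down on the leather and let go of it there. Then take it again by its shaft and slide its heel under the steel bridge of the carving cradle until it is fully home against the stop, lying flat on the cradle board; leave the other things on the bench where they are.

Things in the scene. Friction and masses are not known exactly. Their poses are not given: they have to be found in the camera images.
- neck_mid (a point): Pale maple fiddle neck blank, 200 mm long, 160 g, lying flat face down. Point half-way along it, on the centre line, 15 mm above its underside; x towards the heel, z up. From here: heel block x = 55 to 100 mm, 44 mm wide, 42 mm high; shaft x = -50 to 55 mm, 26 mm wide, 30 mm high; peg box and scroll on to x = -100 mm, 26 mm wide (32 at the scroll's eye), up to 34 mm high.
- neck_heel (a point): Centre of the neck's heel block (45 x 44 x 42 mm), 21 mm above the underside and 77.5 mm from neck_mid; axes as neck_mid. In the rest only the heel can be gripped; in the cradle the heel is enclosed and only the shaft can be gripped.
- rest: Fixed dark wooden trough holding the neck at the start. Origin on the bench, about below neck_mid; x along it towards the neck's heel, z up. It spans x = -110 to 40 mm, 72 mm wide, 52 mm high; floor 14 mm above the bench, channel 36 mm wide, ends open. The shaft and scroll lie in the channel, the heel sticks out beyond the +x end. Lift the neck 40 mm straight up to clear it.
- leather_top (a point): Centre of the upper face of a fixed brown leather mat on the bench, 250 mm (x) by 170 mm (y), 3 mm thick; z up. The place to lay the neck down.
- cradle_seat (a point): Fixed carving cradle: point on its board (board top 15 mm above the bench) under the heel's centre when the neck is home. x is the way the heel slides in, z up. From here: stop's face x = 22.5 mm; pocket walls 47 mm apart, 18 thick, 46 high, from x = -27.5 mm to the stop; board x = -217 to 47 mm, 100 mm wide. Home: neck_heel straight above this point, neck_mid at x = -77.5 mm.
- cradle_bridge (a point): Middle of the underside of the cradle's steel bridge, 46 mm above the board and 16.5 mm before cradle_seat; same axes. The bridge is 22 mm long (x), 12 mm thick, and spans the pocket walls at the mouth: the heel can enter only along x, beneath it. In front, two 34 mm high cheeks flare out, 76 mm apart at x = -36 mm; a heel centred more than 60 mm before this point is clear of all.
- glue: White glue bottle, 60 mm across, 170 mm tall, origin under its centre; bystander, loose.
- mug: White mug, 80 mm across, 90 mm tall, origin under its centre; bystander, loose.
- tin: Bare metal tin, 70 mm across, 90 mm tall, origin under its centre; bystander, loose.
- gouge: Wood-handled gouge lying on the bench along its x, some 200 mm long; bystander, loose.
- offcut: Maple offcut 70 x 45 x 25 mm, origin under its centre; bystander, loose.
- straightedge: Flat metal straightedge 260 (x) x 35 x 6 mm, origin under its centre; bystander, loose.
- plane: Dark wooden smoothing plane 160 (x) x 55 mm, 100 mm high, origin under its centre; bystander, loose.
- wedge: Flat wooden block 90 (x) x 40 x 18 mm, origin under its centre; bystander, loose.
Not all that is in view belongs to the job. Leave any orange look-alike of the part that bears neck_mid alone.

How it is judged:
On the way:
1. the neck lies on the leather and has been let go (x of neck_mid in the frame of leather_top between -0.11 and 0.11 m and y of neck_mid in the frame of leather_top between -0.075 and 0.075 m and z of neck_mid in the frame of leather_top below 0.03 m and contact force between the fingers and neck below 0.1 N and linear speed of neck below 0.03 m/s), for 0.2 s.
At the end, for the whole second after the job is handed in: The neck lies flat (within 0.06 rad) on the cradle board, its heel under the bridge and within 4 mm of the stop, within 5 mm and 0.09 rad of the pocket's centre line, at rest and released (x of neck_heel in the frame of cradle_seat between -0.004 and 0.004 m and y of neck_heel in the frame of cradle_seat between -0.005 and 0.005 m and z of neck_heel in the frame of cradle_seat between 0.017 and 0.025 m and angle between neck_mid's own z axis and vertical below 0.06 rad and angle between the x axis of neck_mid and the x axis of cradle_seat, either way round below 0.09 rad and linear speed of neck below 0.02 m/s and contact force between the fingers and neck below 0.1 N); the robot touches nothing.
It fails at once if another thing on the bench was moved by more than 30 mm (distance of any of glue, mug, tin, gouge, offcut, straightedge, plane, wedge from where it was at the start of the episode above 0.03 m).
It also fails if it takes over 64 s, if anything falls off the work surface, if the arm or the gripper's body presses on something with over 40 N, if the wrist force passes 120 N, or if a joint passes its speed limit or range.

## Robot

A 6-joint arm with a two-finger parallel gripper is mounted at the origin on the work surface. World frame = base frame: x ahead of the robot, y to its left, z up, the work surface at z = 0. Lengths are in m, angles in rad, forces in N, time in s.
With the tool pointing down it reaches from about 0.35 to 0.925 m from the base axis. Payload 6.4 kg.
Tool frame: the origin (TCP) lies midway between the tips of the shut fingers; the grasp point (between the pads) lies 19 mm behind it (ctrl.grip_depth is the z of the grasp point in the tool frame, in m); z points along the fingers, y is the line along which they close (so a half turn about z gives the same grasp; the last joint's range is limited). The gripper opens to 94 mm and grips with 3 to 60 N. Pads are 16 mm wide; open, the fingers measure 119 mm over their backs; the gripper's body (75 mm by 177 mm) begins 78 mm behind the grasp point.
Start: joints at [-1.369, 0.245, 1.558, -0, 1.339, -0.174], TCP at [0.239, -0.605, 0.181] pointing down, gripper open.
Joint ranges: [-3.13, 3.13], [-1.02, 2.26], [0.13, 2.54], [-0.95, 4.09], [0.21, 2.88], [-2.74, 2.74]. Speed limits (rad/s): [2.57, 2.57, 3.14, 3.14, 3.14, 3.14].

## Interface

Orientations are given as a rotation vector (axis times angle).
In Python, from bench import ctrl gives the robot as it stands.
- The arm moves only by the shell command python3 -m creep 'ROWS' [OPENING] [FORCE]. ROWS is JSON, a list of rows, each a list of 4 numbers: the shift along the tool's x, y, z in m, then the turn about the tool's z in degrees. In form: [[x, y, z, yaw], ...]. A call has 1 to 10 rows; each row is the pose to reach, as a shift and turn from the pose commanded when the call began, along the tool's axes at that moment; what a row does not reach only later rows make up. A row lasts 1/12 s, in which the tool goes at most 41.7 mm and 7.16 degrees, less where a joint would pass 70% of its speed; a pose out of reach is approached as far as the arm can. A call with a gripper value outside its range is refused whole. OPENING is the closure, from -1 (fully open) to 1 (shut), so that 0 is half open, set as the call begins (- or left out, the last holds). The fingers move at their own pace and stop on an object; FORCE is the grip in N (left out, the last holds). Time passes only in rows, so rows that repeat a pose let the fingers close. It gives the time, the measured TCP pose, the force, the opening and the grip force at its end, in the units of the state.
- ctrl.sense(): the state, without advancing time (a new reading comes with each control period).
- ctrl.get_image(name): name is "scene" or "top" or "wrist"; returns a dict with "pixels" (400x640x3 uint8, red, green, blue), "fx", "fy", "cx", "cy" (pixels), "xyz" and "orientation" of the camera in the world. Camera axes: x right, y down, z forward; pixel columns grow to the right and rows downward; lengths in m; the calibration is good to about 2 mm. The wrist camera is an equidistant fisheye: a pixel r from the principal point sees the ray r / f radians off the axis. A picture is of the moment at which its call begins. There is no depth.
- ctrl.finish_job(): hands the job in; it is judged then, once.
Trained networks look in the newest picture that a camera, given by its name, has taken for a name from the list of things; names that differ only in an ending like _2 or _b are one class to them, and where a whole thing is asked for, a point or a joint stands for the part that bears it (a point fixed in the world has none). Each returns a list of dicts, best first, with "score" (0 to 1); they miss things now and then, are a little off and sometimes report something else, mostly with a low value. They report only what shows in the picture. A call takes as long as a camera call. They do not tell look-alikes from the thing itself.
- ctrl.recognise(camera, label): "xy" ([column, row] in pixels, amid what is visible of it).
- ctrl.mark_of(camera, label): "xy" ([column, row] in pixels: a listed point, or the origin of a listed thing).
The state is a dict: "time": time; "q": joint angles; "qd": joint speeds; "joint_torque": joint torques, N m; "position": TCP position; "tcp_rot": TCP orientation; "wrist_force": force on the tool from outside, world axes, zero at the start; "wrist_torque": the same for the moment, N m; "gripper_width": finger opening in m; "gripper_force": force on a finger pad.
Only numpy, scipy, OpenCV 4.12 (cv2) and the standard library are available. Lean on these libraries where they do the work, as an engineer would, in place of code of your own. Each camera call takes 0.05 s, during which the arm holds its last target. There are 200 camera calls.

## Working session

There is one attempt and no reset: what is moved stays moved. The work goes in short steps, Python scripts to look and compute and a shell command to move; the robot and the scene stay as the last step left them, time stands still between calls to the robot, and variables do not carry over. Pictures are saved under pics/ and viewed, at most 10 in all, crops included, and the job is handed in when it is done.

```bash
mkdir -p pics
cat > h.py <<'E'
import numpy as np, cv2
from bench import ctrl
from scipy.spatial.transform import Rotation as R
def rot(o):
    o=np.array(o,float)
    return o if o.shape==(3,3) else (R.from_rotvec(o) if o.size==3 else R.from_quat(o)).as_matrix()
def ray(im,uv,fish=False):
    d=np.array([(uv[0]-im['cx'])/im['fx'],(uv[1]-im['cy'])/im['fy'],1.])
    if fish:
        r=np.hypot(d[0],d[1]); d=np.array([d[0]/r*np.sin(r),d[1]/r*np.sin(r),np.cos(r)]) if r>1e-9 else np.array([0,0,1.])
    return rot(im['orientation'])@d
def at(im,uv,z,fish=False):
    d=ray(im,uv,fish); p=np.array(im['xyz']); return p+d*(z-p[2])/d[2]
def proj(im,P,fish=False):
    c=rot(im['orientation']).T@(np.array(P)-im['xyz'])
    if fish:
        r=np.hypot(c[0],c[1]); th=np.arctan2(r,c[2]); c=np.array([c[0]/r*th,c[1]/r*th,1])
    return np.array([c[0]/c[2]*im['fx']+im['cx'],c[1]/c[2]*im['fy']+im['cy']])
def save(im,n): cv2.imwrite('pics/'+n,im['pixels'][:,:,::-1])
E
python3 - <<'E'
from h import *
np.set_printoptions(precision=4,suppress=True)
Z=dict(neck_mid=.029,neck_heel=.035,rest=0,leather_top=.003,cradle_seat=.015,cradle_bridge=.061)
for c in('top','scene'):
    im=ctrl.get_image(c); save(im,c+'0.png'); print(c,im['xyz'],im['orientation'],im['fx'])
    for k,z in Z.items():
        print(k,[(np.round(m['xy']),round(m['score'],2),at(im,m['xy'],z)[:2]) for m in ctrl.mark_of(c,k)[:3]])
a=cv2.imread('pics/top0.png')
s=ctrl.sense();print(s['position'],s['tcp_rot'],s['gripper_width'],s['time'],ctrl.grip_depth)
E
```

```text
top [ 0.2725 -0.0198  1.4802] [-2.1534  2.1048 -0.1644] 403.57989795924266
neck_mid [(array([407., 211.]), 0.78, array([ 0.4842, -0.3144])), (array([404., 279.]), 0.64, array([ 0.2408, -0.2979])), (array([425., 139.]), 0.62, array([ 0.7551, -0.382 ]))]
neck_heel [(array([408., 134.]), 0.95, array([ 0.7716, -0.3189])), (array([402., 188.]), 0.67, array([ 0.5664, -0.2949])), (array([382., 285.]), 0.57, array([ 0.2195, -0.22  ]))]
rest [(array([403., 211.]), 0.64, array([ 0.4865, -0.3045])), (array([384., 137.]), 0.16, array([ 0.7683, -0.2362]))]
leather_top [(array([324., 190.]), 0.69, array([ 0.5567, -0.0106])), (array([246., 182.]), 0.36, array([0.5808, 0.2841]))]
cradle_seat [(array([248., 183.]), 0.77, array([0.5781, 0.2727]))]
cradle_bridge [(array([242., 182.]), 0.81, array([0.5695, 0.2856]))]
scene [1.4116 0.2505 1.3733] [-1.5964 -2.1535  0.6851] 478.7520831062294
neck_mid [(array([239., 185.]), 0.83, array([ 0.4864, -0.3231])), (array([270., 140.]), 0.62, array([ 0.2514, -0.2918])), (array([191., 242.]), 0.55, array([ 0.7516, -0.3812]))]
neck_heel [(array([237., 204.]), 0.68, array([ 0.5713, -0.2938])), (array([292., 142.]), 0.63, array([ 0.2407, -0.2069])), (array([209., 248.]), 0.59, array([ 0.76 , -0.314]))]
rest [(array([244., 191.]), 0.97, array([ 0.4871, -0.3064]))]
leather_top [(array([316., 226.]), 0.97, array([ 0.5571, -0.014 ]))]
cradle_seat []
cradle_bridge [(array([402., 240.]), 0.8, array([0.5635, 0.2753]))]
[ 0.2386 -0.6047  0.1813] [ 3.0863  0.5868 -0.0001] 0.0939186863793414 0.7 -0.0188
```

View pics/top0.png

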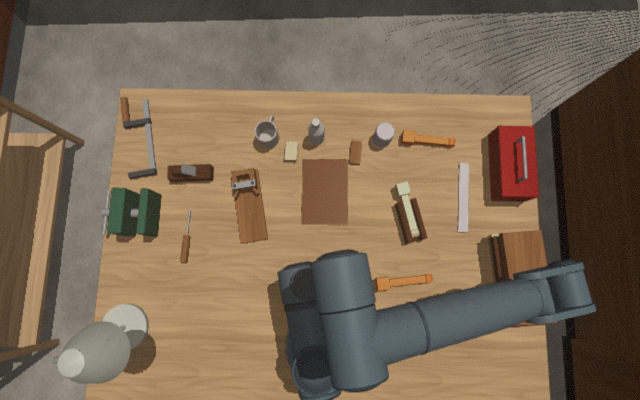

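View pics/scene0.png

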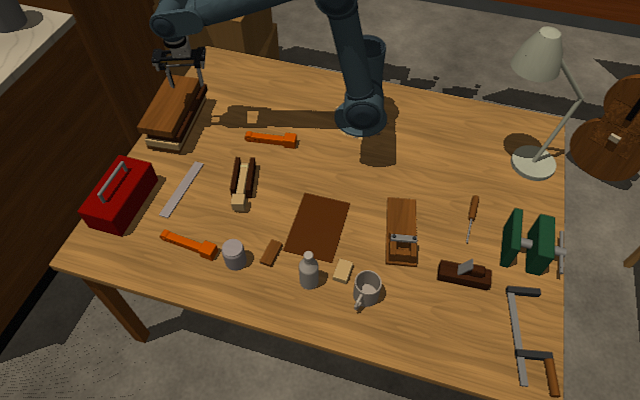

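Candidates for the neck in the top picture: the pale blank in the dark trough (407,211), an orange piece (404,283) and another orange piece (429,139). The pale maple one in the trough fits the description. I'll confirm it with a crop and fit the axes.

Run:
```python
from h import *
np.set_printoptions(precision=4,suppress=True)
im=ctrl.get_image('top'); p=im['pixels']
crop=np.hstack([p[150:260,360:460],p[150:260,200:300]]); cv2.imwrite('pics/crop0.png',cv2.resize(crop[:,:,::-1],None,fx=4,fy=4,interpolation=cv2.INTER_CUBIC))
def dirn(mask,z):
    ys,xs=np.nonzero(mask); P=np.array([at(im,(x,y),z)[:2] for x,y in zip(xs,ys)])
    c,s,a=cv2.minAreaRect((P*1000).astype(np.float32)); _,_,v=np.linalg.svd(P-P.mean(0)); v=v[0]*np.sign(v[0,0] if v.ndim>1 else v[0])
    print(len(P),'rect',c,s,a,'pca',np.degrees(np.arctan2(v[1],v[0])),P.mean(0))
def near(x0,x1,y0,y1,f):
    m=np.zeros(p.shape[:2],bool); m[y0:y1,x0:x1]=f(p[y0:y1,x0:x1].astype(int)); return m
print(p[200,406],p[230,414],p[215,255],p[150,440],p[190,270])
dirn(near(385,432,178,250,lambda a:(a[...,2]>125)&(a.sum(-1)>480)),.045)
dirn(near(385,432,178,250,lambda a:(a.sum(-1)<200)),.04)
for k in('glue','mug','tin','gouge','offcut','straightedge','plane','wedge'):
    print(k,[(np.round(m['xy']),round(m['score'],2),at(im,m['xy'],0)[:2]) for m in ctrl.mark_of('top',k)[:1]])
```

```text
[196 193 162] [189 169 134] [130  89  56] [172 140 100] [187 153 111]
373 rect (492.1795654296875, -314.3404541015625) (189.69679260253906, 40.64399719238281) 13.395712852478027 pca 13.412562881270446 [ 0.5016 -0.3113]
543 rect (446.5458068847656, -320.5870666503906) (152.03343200683594, 80.51283264160156) 14.464693069458008 pca 16.543952448502445 [ 0.4419 -0.3185]
glue [(array([315., 137.]), 0.76, array([0.7649, 0.0288]))]
mug [(array([271., 139.]), 0.92, array([0.7536, 0.1979]))]
tin [(array([385., 137.]), 0.82, array([ 0.7696, -0.24  ]))]
gouge [(array([187., 236.]), 0.79, array([0.3757, 0.4896]))]
offcut [(array([292., 151.]), 0.7, array([0.7085, 0.1163]))]
straightedge [(array([464., 194.]), 0.79, array([ 0.5534, -0.5304]))]
plane [(array([190., 172.]), 0.72, array([0.619 , 0.4962]))]
wedge [(array([352., 155.]), 0.51, array([ 0.6976, -0.1131]))]
```

View pics/crop0.png

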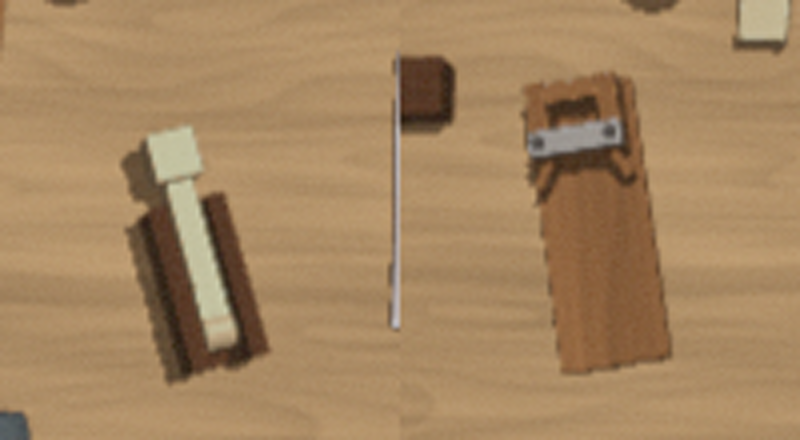

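The crop shows the pale maple blank in its trough, heel at crop (175,155), i.e. image (404,189). It's not orange, so this is the real one. On the right is the cradle with its steel bridge at crop (575,137), i.e. image (244,184), mouth facing down the picture. Next I move above the heel and look from near.

```bash
python3 -m creep '[[0,0,-0.04,0],[0,0,-0.06,0],[0.411,-0.17,-0.06,7.5],[0.411,-0.17,-0.06,7.5],[0.411,-0.17,-0.06,7.5],[0.411,-0.17,-0.06,7.5],[0.411,-0.17,-0.06,7.5],[0.411,-0.17,-0.06,7.5],[0.411,-0.17,-0.06,7.5],[0.411,-0.17,-0.06,7.5]]' -1
python3 -m creep '[[0,0,0,0]]'
```

```text
time: 1.98
position: [0.4795, -0.3714, 0.2415]
tcp_rot: [3.118, 0.384, 0.0]
wrist_force: [0.0, -1.0, -0.3]
gripper_width: 0.0941
gripper_force: 0.0
time: 2.07
position: [0.4824, -0.3681, 0.2415]
tcp_rot: [-3.115, -0.395, -0.003]
wrist_force: [0.2, 0.2, -0.1]
gripper_width: 0.0943
gripper_force: 0.0
```

```bash
python3 -m creep '[[0.03,-0.017,0.02,0],[0.06,-0.034,0.04,0],[0.092,-0.051,0.06,0],[0.092,-0.051,0.07,0],[0.092,-0.051,0.07,0],[0.092,-0.051,0.07,0]]'
python3 - <<'E'
from h import *
np.set_printoptions(precision=4,suppress=True)
im=ctrl.get_image('wrist'); save(im,'w1.png'); print(im['xyz'],im['orientation'],im['fx'],im['cx'],im['cy'])
for k,z in dict(neck_mid=.029,neck_heel=.035,rest=0).items():
    print(k,[(np.round(m['xy']),round(m['score'],2),at(im,m['xy'],z,True)[:2]) for m in ctrl.mark_of('wrist',k)[:3]])
E
```

```text
time: 2.57
position: [0.5547, -0.3016, 0.1709]
tcp_rot: [-3.118, -0.384, 0.002]
wrist_force: [0.5, -0.1, 0.8]
gripper_width: 0.0938
gripper_force: 0.0
[ 0.6281 -0.2835  0.3743] [ 2.3014 -1.7979 -0.2433] 309.70691628693146 312.21852674654457 201.96335173528658
neck_mid [(array([309., 244.]), 0.88, array([ 0.4837, -0.315 ])), (array([266., 373.]), 0.85, array([ 0.2471, -0.3028])), (array([432.,  46.]), 0.85, array([ 0.7503, -0.395 ]))]
neck_heel [(array([222., 369.]), 0.87, array([ 0.2386, -0.2351])), (array([373.,  19.]), 0.66, array([ 0.757 , -0.3201])), (array([305., 182.]), 0.59, array([ 0.558, -0.293]))]
rest [(array([306., 238.]), 0.89, array([ 0.4795, -0.3123]))]
```

View pics/w1.png

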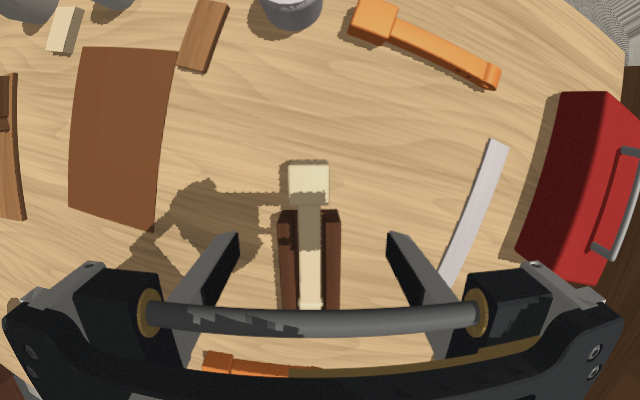

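The wrist view shows the heel's top face at about (289–329, 166–203) and the trough's channel running straight down the picture, so the yaw is nearly right.

Run:
```python
from h import *
np.set_printoptions(precision=4,suppress=True)
im=ctrl.get_image('wrist'); t=ctrl.get_image('top')
p=im['pixels'].astype(int)
for r in (172,180,190,198,225,255,280): print(r,p[r,280:345:3].sum(-1))
print('col',p[155:215:2,308].sum(-1))
for uv in((308.5,184),(289,184),(329,184),(308,203),(308,165)): print(at(im,uv,.056,True))
print('top',at(t,(403.7,188.7),.056))
s=ctrl.sense();print(s['position'],rot(s['tcp_rot']))
```

```text
172 [295 289 397 608 610 611 611 613 615 617 617 620 621 622 622 610 503 498
 496 498 506 514]
180 [282 285 386 606 608 609 610 610 615 615 617 618 617 617 619 604 498 507
 516 515 518 527]
190 [269 275 380 599 607 608 609 610 613 613 610 612 611 613 609 592 503 519
 520 524 530 529]
198 [294 293 349 340 340 339 339 334 340 333 334 336 334 337 335 561 531 532
 526 522 517 515]
225 [183 189 200 100  87 132 337 339 338 342 337 338 332 123  95 194 184 191
 205 204 511 514]
255 [178 190 197 207 118 102 511 596 598 598 600 600 601 134  94 180 186 195
 201 210 534 535]
280 [186 181 191 203 201 110 433 595 594 596 598 596 595 144 111 182 184 190
 203 206 512 504]
col [494 494 467 320 330 527 613 619 615 617 616 616 614 617 615 615 614 614
 600 548 341 339 336 335 331 303 340 336 338 340]
[ 0.5616 -0.2977  0.056 ]
[ 0.5567 -0.2776  0.056 ]
[ 0.5668 -0.3187  0.056 ]
[ 0.5412 -0.3021  0.056 ]
[ 0.5812 -0.2923  0.056 ]
top [ 0.5593 -0.2966  0.056 ]
[ 0.5551 -0.3025  0.1725] [[ 0.9705  0.2411  0.0015]
 [ 0.2411 -0.9705 -0.0012]
 [ 0.0012  0.0016 -1.    ]]
```

```bash
python3 -m creep '[[-0.001,-0.004,0.03,0],[-0.001,-0.004,0.06,0],[-0.001,-0.004,0.09,0],[-0.001,-0.004,0.12,0],[-0.001,-0.004,0.14,0],[-0.001,-0.004,0.15,0],[-0.001,-0.004,0.154,0],[-0.001,-0.004,0.154,0],[-0.001,-0.004,0.154,0]]' -1
python3 -m creep '[[0,0,0,0],[0,0,0,0],[0,0,0,0],[0,0,0,0],[0,0,0,0],[0,0,0,0],[0,0,0,0],[0,0,0,0]]' 1 55
```

```text
time: 3.62
position: [0.5543, -0.2986, 0.019]
tcp_rot: [3.116, 0.383, 0.003]
wrist_force: [-0.0, -0.4, 0.4]
gripper_width: 0.0937
gripper_force: 0.0
time: 4.28
position: [0.5532, -0.2976, 0.0172]
tcp_rot: [-3.118, -0.384, 0.0]
wrist_force: [0.8, 0.8, 0.2]
gripper_width: 0.0442
gripper_force: 0.3
```

```bash
python3 -m creep '[[0,0,0,0],[0,0,0,0],[0,0,0,0],[0,0,-0.01,0],[0,0,-0.025,0],[0,0,-0.045,0],[0,0,-0.065,0],[0,0,-0.08,0],[0,0,-0.08,0],[0,0,-0.08,0]]' 1 55
python3 - <<'E'
from h import *
im=ctrl.get_image('wrist'); save(im,'w2.png')
s=ctrl.sense(); d=np.array([.603,.002,.0972])-s['position']; print(rot(s['tcp_rot']).T@d)
E
```

```text
time: 5.12
position: [0.5538, -0.298, 0.0982]
tcp_rot: [3.117, 0.383, 0.002]
wrist_force: [-0.7, 0.2, -2.1]
gripper_width: 0.0438
gripper_force: 55.0
[ 0.1211652  -0.27829286 -0.00031625]
```

View pics/w2.png

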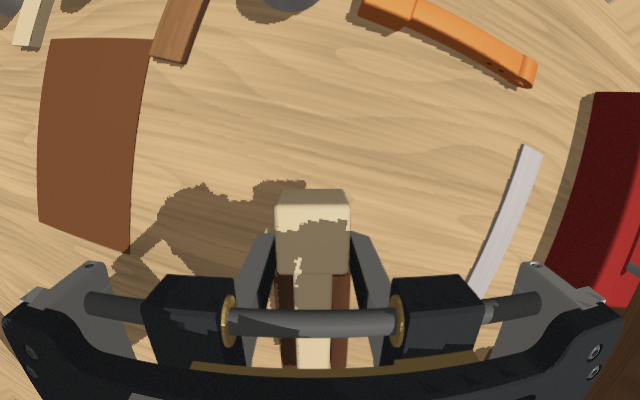

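The neck is gripped and lifted, with the heel at (312,235) between the fingers and the leather on the left at (90,145). I carry it over and lower it.

```bash
python3 -m creep '[[0.012,-0.028,0,0],[0.024,-0.056,0,0],[0.04,-0.09,0,0],[0.054,-0.124,0,0],[0.068,-0.158,0,0],[0.083,-0.192,0,0],[0.097,-0.224,0,0],[0.109,-0.252,0,0],[0.118,-0.27,0,0],[0.121,-0.278,0,0]]'
python3 -m creep '[[0,0,0.02,0],[0,0,0.04,0],[0,0,0.06,0],[0,0,0.075,0],[0,0,0.083,0],[0,0,0.086,0],[0,0,0.086,0]]'
python3 - <<'E'
from h import *
im=ctrl.get_image('scene'); cv2.imwrite('pics/s1.png',cv2.resize(im['pixels'][130:280,220:450,::-1],None,fx=3,fy=3))
E
```

```text
time: 6.0
position: [0.6022, 0.0043, 0.0954]
tcp_rot: [-3.116, -0.388, 0.005]
wrist_force: [0.6, -0.2, -1.8]
gripper_width: 0.0437
gripper_force: 55.0
time: 6.58
position: [0.6025, 0.001, 0.0102]
tcp_rot: [-3.118, -0.383, 0.003]
wrist_force: [-0.1, 0.5, -1.3]
gripper_width: 0.0436
gripper_force: 55.0
```

View pics/s1.png

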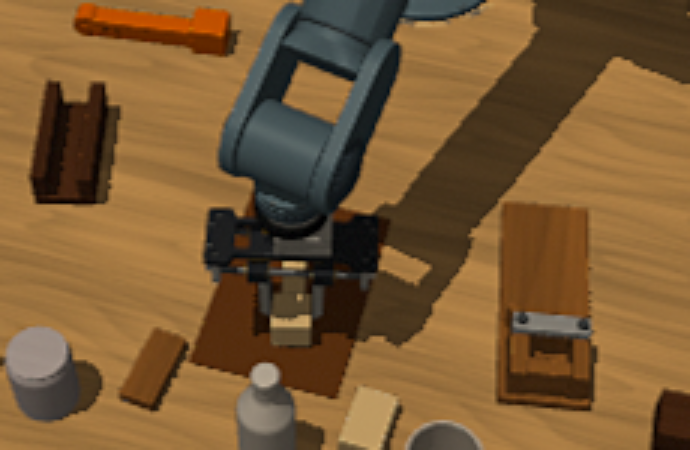

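The neck is over the leather (crop 292,310). I lower the last few millimetres, release it, then lift clear.

```bash
python3 -m creep '[[0,0,0.001,0],[0,0,0.002,0],[0,0,0.003,0],[0,0,0.003,0]]'
python3 -m creep '[[0,0,0,0],[0,0,0,0],[0,0,0,0],[0,0,0,0],[0,0,0,0],[0,0,0,0],[0,0,0,0],[0,0,0,0],[0,0,0,0]]' -1
python3 -m creep '[[0,0,-0.02,0],[0,0,-0.06,0],[0,0,-0.10,0],[-0.04,0,-0.14,0],[-0.068,0,-0.16,0],[-0.068,0,-0.16,0],[-0.068,0,-0.16,0]]'
python3 - <<'E'
from h import *
np.set_printoptions(precision=4,suppress=True)
im=ctrl.get_image('wrist'); save(im,'w3.png'); p=im['pixels']
Z=dict(neck_mid=.018,neck_heel=.024,leather_top=.003,cradle_seat=.015,cradle_bridge=.061)
for k,z in Z.items():
    print(k,[(np.round(m['xy']),round(m['score'],2),at(im,m['xy'],z,True)[:2]) for m in ctrl.mark_of('wrist',k)[:3]])
s=ctrl.sense();print(s['position'],s['tcp_rot'])
E
```

```text
time: 6.97
position: [0.6035, 0.0014, 0.0086]
tcp_rot: [3.118, 0.384, 0.001]
wrist_force: [-0.3, 0.6, -1.6]
gripper_width: 0.0432
gripper_force: 55.0
time: 7.72
position: [0.6033, 0.0014, 0.0083]
tcp_rot: [-3.118, -0.384, 0.0]
wrist_force: [-0.7, 0.6, 0.2]
gripper_width: 0.0938
gripper_force: 0.0
time: 8.3
position: [0.5377, -0.0156, 0.1708]
tcp_rot: [3.116, 0.382, 0.007]
wrist_force: [0.5, 0.6, -0.4]
gripper_width: 0.0939
gripper_force: 0.0
neck_mid [(array([310., 188.]), 0.76, array([ 0.5325, -0.0152])), (array([431.,  76.]), 0.75, array([ 0.7018, -0.1208])), (array([584., 113.]), 0.74, array([ 0.7553, -0.3935]))]
neck_heel [(array([558.,  89.]), 0.66, array([ 0.7628, -0.3187])), (array([311., 121.]), 0.56, array([0.6096, 0.0028]))]
leather_top [(array([314., 171.]), 0.89, array([ 0.5516, -0.0155]))]
cradle_seat [(array([106., 111.]), 0.86, array([0.5725, 0.2772]))]
cradle_bridge [(array([ 84., 126.]), 0.64, array([0.5547, 0.2764]))]
[ 0.537  -0.0148  0.1664] [-3.1168 -0.3841  0.0046]
```

View pics/w3.png

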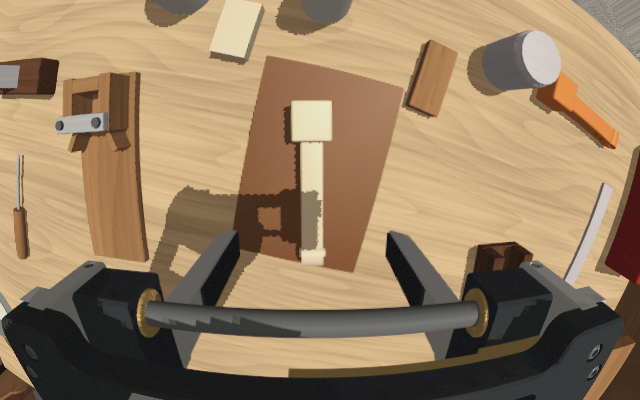

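The neck lies released on the leather, heel at (311,121) and shaft centre at about (311,190). The cradle is at left, bridge at (82,124). Now I measure the neck and fly over the cradle for a close look.

```bash
python3 - <<'E'
from h import *
np.set_printoptions(precision=4,suppress=True)
im=ctrl.get_image('wrist'); p=im['pixels'].astype(int)
for r in (110,125,150,170,185): print(r,[(x) for x in range(270,345) if p[r,x,2]>90 and p[r,x].sum()>430][0::200], [x for x in range(270,345) if p[r,x,2]>90 and p[r,x].sum()>430][-1:])
c=[y for y in range(80,260) if p[y,305,2]>90 and p[y,305].sum()>430]; print(c[0],c[-1])
print('row edge',p[95:146:3,295].sum(-1))
for uv,z in (((311,101),.045),((311,121),.045),((311,141),.045),((311.5,170),.033),((311.5,150),.033)): print(uv,at(im,uv,z,True))
E
python3 -m creep '[[0.003,-0.03,-0.02,0],[0.006,-0.06,-0.02,0],[0.01,-0.1,-0.02,0],[0.014,-0.14,-0.02,0],[0.018,-0.18,-0.02,0],[0.022,-0.22,-0.02,0],[0.026,-0.25,-0.02,0],[0.031,-0.278,-0.02,0],[0.031,-0.278,-0.02,0],[0.031,-0.278,-0.02,0]]'
python3 -m creep '[[0,0,0,0],[0,0,0,0]]'
python3 - <<'E'
from h import *
np.set_printoptions(precision=4,suppress=True)
im=ctrl.get_image('wrist'); save(im,'w4.png')
Z=dict(cradle_seat=.015,cradle_bridge=.061)
for k,z in Z.items():
    print(k,[(np.round(m['xy'],1),round(m['score'],2),at(im,m['xy'],z,True)[:2]) for m in ctrl.mark_of('wrist',k)[:3]])
s=ctrl.sense();print(s['position'],s['tcp_rot'])
E
```

```text
110 [292] [334]
125 [293] [333]
150 [302] [324]
170 [302] [324]
185 [303] [324]
98 259
row edge [338 462 641 640 642 643 642 641 640 641 638 638 638 636 636 373 260]
(311, 101) [0.628  0.0093 0.045 ]
(311, 121) [0.6077 0.0042 0.045 ]
(311, 141) [ 0.5873 -0.0009  0.045 ]
(311.5, 170) [ 0.5555 -0.0093  0.033 ]
(311.5, 150) [ 0.577  -0.0039  0.033 ]
time: 9.48
position: [0.4995, 0.2631, 0.1873]
tcp_rot: [3.117, 0.388, -0.002]
wrist_force: [0.6, 0.4, 0.2]
gripper_width: 0.0941
gripper_force: 0.0
time: 9.65
position: [0.5002, 0.261, 0.1878]
tcp_rot: [3.118, 0.382, -0.001]
wrist_force: [-0.3, -0.0, -0.7]
gripper_width: 0.0941
gripper_force: 0.0
cradle_seat [(array([310.1, 116.7]), 0.71, array([0.5756, 0.2821]))]
cradle_bridge [(array([309.8, 136.4]), 0.71, array([0.5548, 0.277 ]))]
[0.5003 0.2611 0.1882] [ 3.1183  0.381  -0.0002]
```

View pics/w4.png

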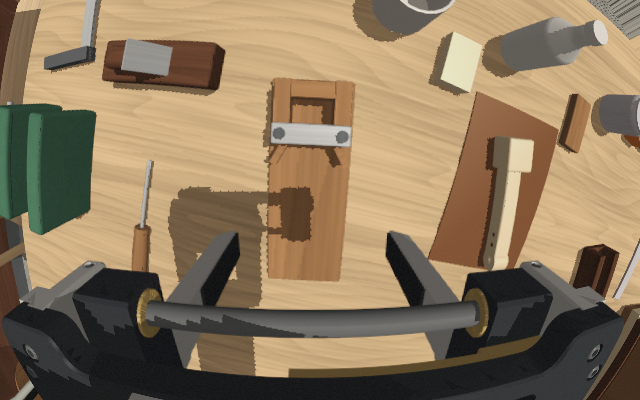

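The wrist view from above the cradle shows the bridge at (311,135), the pocket behind it, the board from (268,279)/(340,281) upward, and the neck on the leather at (508,200). I fit the cradle's axis from the board edges.

Run:
```python
from h import *
np.set_printoptions(precision=4,suppress=True)
im=ctrl.get_image('wrist'); p=cv2.GaussianBlur(im['pixels'],(3,3),0).astype(float)
v=p[...,2]/p.sum(-1)  # blueness, shadow-tolerant
def edge(r,a,b):
    g=np.gradient(p[r].sum(-1)); i=a+np.argmax(np.abs(g[a:b])); w=np.abs(g[i-2:i+3]); return (w*np.arange(i-2,i+3)).sum()/w.sum()
L=[];Rr=[]
for r in list(range(160,182,3))+list(range(246,272,3)): L.append(at(im,(edge(r,262,280),r),.015,True)[:2])
for r in range(160,274,4): Rr.append(at(im,(edge(r,334,360),r),.015,True)[:2])
n=[]
for E in(L,Rr):
    vx,vy,x,y=cv2.fitLine(np.float32(E),cv2.DIST_HUBER,0,.001,.001).ravel().astype(float)
    if vx<0: vx,vy=-vx,-vy
    res=(np.array(E)-[x,y])@np.array([-vy,vx]); print('yaw',np.degrees(np.arctan2(vy,vx)),'at x=.5 y=',y+(.5-x)*vy/vx,'res',np.abs(res).max()); 
# bridge edges, top z .073
for r in (130,135,140): print('bridge',r,edge(r,262,282),edge(r,342,362))
for c in (290,300,310,320,330):
    g=np.gradient(p[:,c].sum(-1)); print(c,[ (k,round(g[k])) for k in range(75,160) if abs(g[k])>25 and abs(g[k])>=abs(g[k-1:k+2]).max()])
for r in (90,100,110): print('walls',r,edge(r,262,282),edge(r,344,362),edge(r,283,297),edge(r,328,342))
```

```text
yaw 10.981723370318461 at x=.5 y= 0.3186298888945546 res 0.0019994080559745183
yaw 11.007672573205385 at x=.5 y= 0.2151608096076615 res 0.013615193415765628
bridge 130 271.42970297029706 350.2011494252874
bridge 135 262.7483588621444 347.88967136150234
bridge 140 270.82553956834533 346.9524838012959
290 [(78, -52), (123, 128), (143, -116), (147, 64)]
300 [(79, -70), (97, -77), (105, 74), (124, 60), (144, -132), (148, 63)]
310 [(80, -52), (97, -88), (105, 66), (124, 79), (144, -131), (148, 60)]
320 [(80, -58), (98, -76), (106, 68), (124, 77), (145, -138), (149, 68)]
330 [(80, -44), (98, -90), (125, 136), (145, -134)]
walls 90 270.71308016877634 354.61567164179104 290.6938775510204 334.5670731707317
walls 100 266.0674846625767 354.1210762331838 289.64233576642334 334.8029661016949
walls 110 265.8780991735537 353.35691318327974 289.4277929155313 334.1921397379913
```

```bash
python3 - <<'E'
from h import *
np.set_printoptions(precision=4,suppress=True)
im=ctrl.get_image('wrist')
print('pocket mid',at(im,(312.2,100),.061,True),at(im,(311.8,110),.061,True)); print('stop',at(im,(312,97),.061,True)); print('bridge mid',(at(im,(311,124),.073,True)+at(im,(311,144.5),.073,True))/2,at(im,(311,124),.073,True),at(im,(311,144.5),.073,True))
E
python3 -m creep '[[-0.004,0.03,0,0],[-0.008,0.06,0,0],[-0.012,0.1,0,0],[-0.016,0.14,0,0],[-0.02,0.18,0,0],[-0.024,0.22,0,0],[-0.028,0.25,0,0],[-0.032,0.275,0,0],[-0.032,0.275,0.02,0],[-0.032,0.275,0.04,0]]' -1
python3 -m creep '[[0,0,0,0],[0,0,0,0]]'
python3 - <<'E'
from h import *
s=ctrl.sense(); print(s['position'],rot(s['tcp_rot']).T@(np.array([.5356,-.0139,.0085])-s['position']))
E
```

```text
pocket mid [0.5934 0.2841 0.061 ] [0.5829 0.282  0.061 ]
stop [0.5965 0.2851 0.061 ]
bridge mid [0.5581 0.2767 0.073 ] [0.5684 0.2792 0.073 ] [0.5478 0.2741 0.073 ]
time: 10.73
position: [0.5369, -0.0148, 0.1494]
tcp_rot: [3.117, 0.378, 0.006]
wrist_force: [0.4, 0.2, 0.1]
gripper_width: 0.0942
gripper_force: 0.0
time: 10.9
position: [0.5347, -0.0126, 0.1475]
tcp_rot: [-3.117, -0.383, 0.003]
wrist_force: [0.0, -0.1, 1.0]
gripper_width: 0.094
gripper_force: 0.0
[ 0.53474144 -0.01256576  0.14753259] [0.00080052 0.00165584 0.13902948]
```

```bash
python3 -m creep '[[0.001,0.001,0.03,0],[0.001,0.001,0.06,0],[0.001,0.001,0.09,0],[0.001,0.001,0.11,0],[0.001,0.001,0.125,0],[0.001,0.001,0.134,0],[0.001,0.001,0.139,0],[0.001,0.001,0.139,0],[0.001,0.001,0.139,0]]' -1
python3 -m creep '[[0,0,0,0],[0,0,0,0],[0,0,0,0],[0,0,0,0],[0,0,0,0],[0,0,0,0],[0,0,0,0],[0,0,0,0],[0,0,0,0],[0,0,0,0]]' 1 45
python3 -m creep '[[0,0,0,0],[0,0,0,0],[0,0,0,0],[0,0,-0.015,0],[0,0,-0.04,0],[0,0,-0.08,0],[0,0,-0.09,0],[0,0,-0.09,0],[0,0,-0.09,0]]'
```

```text
time: 11.65
position: [0.5379, -0.0133, 0.0105]
tcp_rot: [3.117, 0.384, 0.003]
wrist_force: [0.3, -0.6, 1.2]
gripper_width: 0.0944
gripper_force: 0.0
time: 12.48
position: [0.5368, -0.0132, 0.0092]
tcp_rot: [-3.118, -0.384, 0.0]
wrist_force: [0.9, 0.3, 0.3]
gripper_width: 0.031
gripper_force: 0.0
time: 13.23
position: [0.5369, -0.0132, 0.0993]
tcp_rot: [3.118, 0.384, 0.001]
wrist_force: [0.4, 0.2, -2.0]
gripper_width: 0.0003
gripper_force: 0.0
```

The fingers shut completely, so something went wrong. I take a look.

Run:
```python
from h import *
im=ctrl.get_image('wrist'); save(im,'w5.png')
t=ctrl.get_image('top'); s=ctrl.get_image('scene')
a=cv2.resize(im['pixels'][40:400,120:520,::-1],(400,360)); b=cv2.resize(s['pixels'][150:290,240:380,::-1],(360,360))
cv2.imwrite('pics/c5.png',np.hstack([a,b]))
print(ctrl.sense()['gripper_width'])
```

```text
0.0004972877094414287
```

View pics/c5.png

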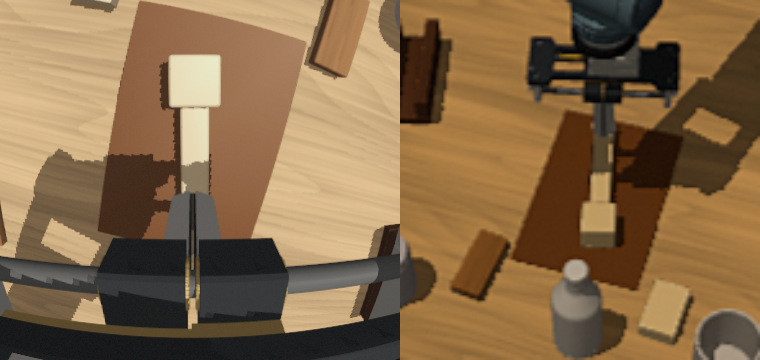

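The neck still lies on the leather, heel at crop (195,80); I lifted before the grip force had built up. I re-measure, reopen, and grip with a longer wait.

```bash
python3 -m creep '[[0,0,-0.03,0],[0,0,-0.06,0],[0,0,-0.06,0],[0,0,-0.06,0],[0,0,-0.06,0],[0,0,-0.06,0],[0,0,-0.06,0],[0,0,-0.06,0],[0,0,-0.06,0],[0,0,-0.06,0]]' -1
python3 -m creep '[[0,0,0,0],[0,0,0,0]]' -1
python3 - <<'E'
from h import *
np.set_printoptions(precision=4,suppress=True)
im=ctrl.get_image('wrist'); p=im['pixels'].astype(int)
ok=(p[...,2]>90)&(p.sum(-1)>430)
for r in (115,130,150,160,170): x=np.nonzero(ok[r,270:350])[0]+270; print(r,x[[0,-1]],at(im,(x[[0,-1]].mean(),r),.045 if r<140 else .033,True))
y=np.nonzero(ok[80:150,298])[0]+80; print(y[[0,-1]],at(im,(311,y[0]+2),.045,True),at(im,(311,y[-1]),.045,True))
for k,z in dict(neck_mid=.018,neck_heel=.024).items():
    print(k,[(np.round(m['xy']),round(m['score'],2),at(im,m['xy'],z,True)[:2]) for m in ctrl.mark_of('wrist',k)[:4]])
s=ctrl.sense(); print(s['position'],s['tcp_rot'],s['gripper_width'])
E
```

```text
time: 14.22
position: [0.5366, -0.0131, 0.1588]
tcp_rot: [-3.118, -0.384, 0.001]
wrist_force: [-0.1, 0.4, 0.3]
gripper_width: 0.0636
gripper_force: 0.0
time: 14.38
position: [0.5368, -0.0132, 0.1592]
tcp_rot: [3.118, 0.384, -0.0]
wrist_force: [0.6, -0.0, 0.6]
gripper_width: 0.0769
gripper_force: 0.0
115 [293 335] [0.6146 0.0042 0.045 ]
130 [294 335] [ 0.5998 -0.      0.045 ]
150 [303 326] [ 0.5786 -0.0054  0.033 ]
160 [303 326] [ 0.5682 -0.008   0.033 ]
170 [303 326] [ 0.5576 -0.0107  0.033 ]
[ 98 140] [0.6288 0.0109 0.045 ] [0.5889 0.001  0.045 ]
neck_mid [(array([592., 114.]), 0.92, array([ 0.756 , -0.3967])), (array([313., 190.]), 0.73, array([ 0.5326, -0.0149]))]
neck_heel [(array([312., 121.]), 0.92, array([0.6077, 0.0046])), (array([564.,  88.]), 0.83, array([ 0.7632, -0.3169]))]
[ 0.5369 -0.0132  0.1593] [3.118  0.3838 0.0002] 0.08928236065603022
```

```bash
python3 -m creep '[[0,0.002,0.03,0],[0,0.002,0.06,0],[0,0.002,0.09,0],[0,0.002,0.12,0],[0,0.002,0.137,0],[0,0.002,0.146,0],[0,0.002,0.151,0],[0,0.002,0.151,0],[0,0.002,0.151,0]]' -1
python3 -m creep '[[0,0,0,0],[0,0,0,0],[0,0,0,0],[0,0,0,0],[0,0,0,0],[0,0,0,0],[0,0,0,0],[0,0,0,0],[0,0,0,0],[0,0,0,0]]' 1 45
python3 -m creep '[[0,0,0,0],[0,0,0,0],[0,0,0,0],[0,0,0,0],[0,0,0,0],[0,0,0,0]]' 1 45
```

```text
time: 15.28
position: [0.5384, -0.0153, 0.0094]
tcp_rot: [3.117, 0.384, 0.003]
wrist_force: [0.0, 0.0, 0.6]
gripper_width: 0.0938
gripper_force: 0.0
time: 16.12
position: [0.5373, -0.0151, 0.0082]
tcp_rot: [-3.118, -0.384, 0.0]
wrist_force: [-0.5, -0.0, 0.5]
gripper_width: 0.0307
gripper_force: 0.0
time: 16.62
position: [0.5382, -0.0153, 0.0091]
tcp_rot: [3.117, 0.384, 0.003]
wrist_force: [0.7, 0.4, 5.1]
gripper_width: 0.001
gripper_force: 2.7
```

The fingers closed past the 26 mm shaft again; I look at it in place.

Run:
```python
from h import *
im=ctrl.get_image('wrist'); s=ctrl.get_image('scene')
a=cv2.resize(im['pixels'][60:380,160:480,::-1],(400,400)); b=cv2.resize(s['pixels'][170:250,270:350,::-1],(400,400),interpolation=cv2.INTER_CUBIC)
cv2.imwrite('pics/c6.png',np.hstack([a,b]))
x=ctrl.sense();print(x['gripper_width'],x['gripper_force'],x['wrist_force'],x['position'])
```

```text
0.000589537754340716 2.738108441408258 [-0.715233    0.30616749  5.87271713] [ 0.5381871  -0.01531528  0.00905373]
```

View pics/c6.png

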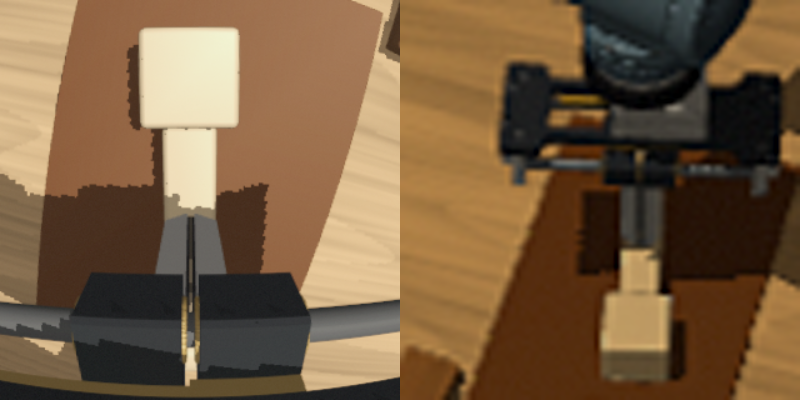

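Run:
```python
from h import *
np.set_printoptions(precision=1,suppress=True)
u=np.array([.9706,.2406,0]); v=np.array([-.2406,.9706,0]); mid=np.array([.5327,-.0146,.018])
im=ctrl.get_image('wrist'); s=ctrl.get_image('scene')
def w(P): q=proj(im,P,True); return (q-[160,60])*1.25
def sc(P): q=proj(s,P); return (q-[270,170])*5
tcp=np.array(ctrl.sense()['position'])
for n,P in dict(tip=tcp,tip24up=tcp+[0,0,.024],shafttop0=mid+[0,0,.015],sh_bottom0=mid-[0,0,.015],sh55topL=mid+.055*u+[0,0,.015]+.013*v,sh55topR=mid+.055*u+[0,0,.015]-.013*v,sh20L=mid+.02*u+[0,0,.015]+.013*v,sh20R=mid+.02*u+[0,0,.015]-.013*v,heelbackL=mid+.055*u+[0,0,.027]+.022*v,heelfrontR=mid+.1*u+[0,0,.027]-.022*v).items(): print(n,w(P),sc(P))
```

```text
tip [190.1 211.3] [236.8 252.6]
tip24up [190.1 227.8] [236.8 232.9]
shafttop0 [186.1 237.2] [240.2 226.8]
sh_bottom0 [186.5 216. ] [240.1 251.4]
sh55topL [158.1 128.7] [255.3 295.9]
sh55topR [213.7 128.7] [216.3 294.1]
sh20L [159.5 199.7] [257.9 252.2]
sh20R [212.5 199.8] [219.4 250.4]
heelbackL [135.6 132.7] [269.  286.7]
heelfrontR [237.1  30. ] [198.2 341.6]
```

Held against projections, the shut fingers sit right in the shaft's outline with no resistance, so the closing passed without a hold. I reopen, then close in small steps to see where contact begins.

```bash
python3 -m creep '[[0,0,0,0],[0,0,0,0],[0,0,0,0],[0,0,0,0],[0,0,0,0],[0,0,0,0],[0,0,0,0]]' 0.1
python3 -m creep '[[0,0,0,0],[0,0,0,0],[0,0,0,0],[0,0,0,0]]' 0.4 30
python3 -m creep '[[0,0,0,0],[0,0,0,0],[0,0,0,0]]' 0.5 30
python3 -m creep '[[0,0,0,0],[0,0,0,0],[0,0,0,0]]' 0.6 30
python3 - <<'E'
from h import *
s=ctrl.sense();print(s['gripper_width'],s['gripper_force'],s['wrist_force'])
E
```

```text
time: 17.4
position: [0.5377, -0.0155, 0.0091]
tcp_rot: [3.118, 0.384, 0.001]
wrist_force: [-2.4, -0.3, 6.8]
gripper_width: 0.0409
gripper_force: 3.6
time: 17.73
position: [0.5382, -0.0157, 0.0092]
tcp_rot: [3.117, 0.384, 0.002]
wrist_force: [-0.8, -2.1, 7.0]
gripper_width: 0.0287
gripper_force: 3.3
time: 17.98
position: [0.5383, -0.0156, 0.009]
tcp_rot: [3.117, 0.383, 0.003]
wrist_force: [0.8, -1.7, 6.7]
gripper_width: 0.0236
gripper_force: 2.9
time: 18.23
position: [0.5381, -0.0151, 0.0091]
tcp_rot: [3.118, 0.383, 0.002]
wrist_force: [0.6, -0.5, 7.6]
gripper_width: 0.0187
gripper_force: 3.4
0.0186512147847966 3.4095067373709753 [ 0.58246625 -0.53846222  7.56857455]
```

```bash
python3 -m creep '[[0,0,0,0],[0,0,0,0],[0,0,0,0],[0,0,0,0],[0,0,0,0],[0,0,0,0],[0,0,0,0],[0,0,0,0],[0,0,0,0],[0,0,0,0]]' -1
python3 -m creep '[[0,0,-0.005,0],[0,0,-0.01,0],[0,0,-0.01,0]]' -1
python3 - <<'E'
from h import *
im=ctrl.get_image('wrist'); s=ctrl.get_image('scene')
a=cv2.resize(im['pixels'][60:380,160:480,::-1],(400,400)); b=cv2.resize(s['pixels'][170:250,270:350,::-1],(400,400),interpolation=cv2.INTER_CUBIC)
cv2.imwrite('pics/c7.png',np.hstack([a,b]))
E
```

```text
time: 19.07
position: [0.5369, -0.015, 0.0079]
tcp_rot: [-3.118, -0.384, 0.001]
wrist_force: [-0.7, -0.2, 0.0]
gripper_width: 0.0819
gripper_force: 0.0
time: 19.32
position: [0.5383, -0.0153, 0.0196]
tcp_rot: [3.117, 0.384, 0.003]
wrist_force: [1.2, -0.2, -0.1]
gripper_width: 0.0933
gripper_force: 0.0
```

View pics/c7.png

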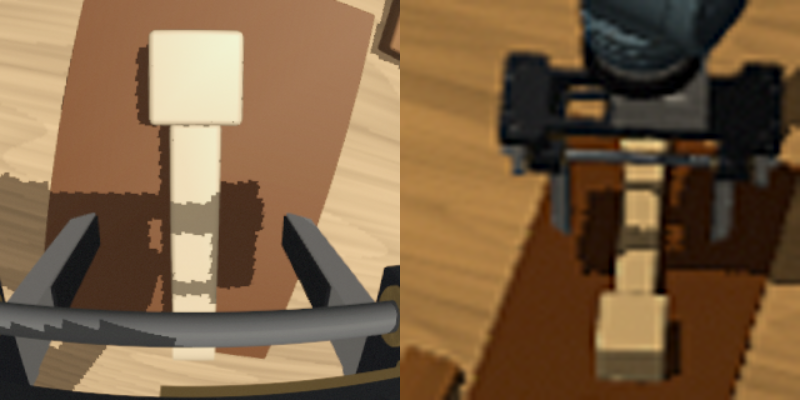

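```bash
python3 -m creep '[[0,0,0,0],[0,0,0,0],[0,0,0,0],[0,0,0,0],[0,0,0,0],[0,0,0,0],[0,0,0,0],[0,0,0,0],[0,0,0,0],[0,0,0,0]]' 0.3 45
python3 -m creep '[[0,0,0,0],[0,0,0,0]]' 0.5 45
python3 -m creep '[[0,0,0,0],[0,0,0,0]]' 0.6 45
```

```text
time: 20.25
position: [0.5373, -0.0151, 0.0183]
tcp_rot: [3.118, 0.384, 0.0]
wrist_force: [0.2, -0.7, 0.6]
gripper_width: 0.0337
gripper_force: 0.0
time: 20.42
position: [0.5373, -0.0151, 0.0183]
tcp_rot: [-3.118, -0.384, -0.0]
wrist_force: [-0.6, 0.5, 0.1]
gripper_width: 0.0248
gripper_force: 0.0
time: 20.58
position: [0.5373, -0.0151, 0.0183]
tcp_rot: [-3.118, -0.384, -0.0]
wrist_force: [-0.0, -0.1, 0.1]
gripper_width: 0.0188
gripper_force: 0.0
```

Run:
```python
from h import *
np.set_printoptions(precision=4,suppress=True)
im=ctrl.get_image('wrist'); p=im['pixels'].astype(int)
def cl(a):
    r,g,b=a; sat=(max(a)-min(a))/max(max(a),1)
    return 'P' if b>110 and sat<.4 and r-b>20 and r>150 else 'g' if sat<.2 else 'p' if sat<.42 else 'L'
for r in range(150,300,5): print(r,''.join(cl(p[r,c]) for c in range(270,360,2)))
print(p[230,290:340:6].tolist())
```

```text
150 LLLLLPPPPPPPPPPPPPPPPPPPPPPPPPPPPPPPPPPPPPPLL
155 LLLLLpPPPPPPPPPPPPPPPPPPPPPPPPPPPPPPPPPPPPPLL
160 LLLLLLLLLLLLLpPPPPPPPPPPPPPPPPPPPPLLLLLLLLLLL
165 LLLLLLLLLLLLLpPPPPPPPPPPPPPPPPPPPPLLLLLLLLLLL
170 LLLLLLLLLLLLLpPPPPPPPPPPPPPPPPPPPPLLLLLLLLLLL
175 LLLLLLLLLLLLLpPPPPPPPPPPPPPPPPPPPPLLLLLLLLLLL
180 LLLLLLLLLLLLLpPPPPPPPPPPPPPPPPPPPPLLLLLLLLLLL
185 LLLLLLLLLLLLLpPPPPPPPPPPPPPPPPPPPPLLLLLLLLLLL
190 LLLLLLLLLLLLLpPPPPPPPPPPPPPPPPPPPPLLLLLLLLLLL
195 LLLLLLLLLLLLLpPPPPPPPPPPPPPPPPPPPPLLLLLLLLLLL
200 LLLLLLLLLLLLLpPPPPPPPPPPPPPPPPPPPPLLLLLLLLLLL
205 LLLLLLLLLLLLLpPPPPPPPPPPPPPPPPPPPPLLLLLLLLLLL
210 LLLLLLLLLLLLLpPPPPPPPPPPPPPPPPPPPPLLLLLLLLLLL
215 LLLLLLLLLLLLLpppppppppPPPPPPPPPPPPLLLLLLLLLLL
220 LLLLLLLLLLLLLLpppppppPPPPPPPPPPPPpLLLLLLLLLLL
225 LLLLLLLLLLLLLpppppppppppppppppppppLLLLLLLLLLL
230 LLLLLLLLLLLpLLppppppppppppppppppppLLLLLLLLLLL
235 LLLLpggggggggpppppppppppppppppggggggggpLLLLLL
240 LLpgggggggggggpppppppppppppppgggggggggggpLLLL
245 LLggggggggggggppppppppppppppppgggggggggggLLLL
250 LgggggggggggggppppppppppppppppggggggggggggLLL
255 pgggggggggggggpppppppppppppppggggggggggggggLL
260 gggggggggggggppppppppppppppPPpgggggggggggggpL
265 ggggggggggggpppppppppppPPPPPPPggggggggggggggL
270 gggggggggggggpppppppppppPPPPPPggggggggggggggg
275 gggggggggggggLpppppppPPPPPPPPPggggggggggggggg
280 gggggggggggggLpppppppppPPPPPPPpgggggggggggggg
285 ggggggggggggpLpppppppppppppPPPPgggggggggggggg
290 ggggggggggggLLpppppppppppppppppgggggggggggggg
295 gggggggggggpLLpppppppPpppppppPpgggggggggggggg
[[72, 50, 34], [86, 66, 48], [143, 125, 98], [143, 127, 99], [143, 127, 99], [144, 127, 101], [142, 125, 98], [137, 122, 98], [71, 47, 31]]
```

The pixel pattern shows the finger tips in full, in front of the shaft, so they sat above it: the real tips are higher than the reported TCP suggests. I reopen and creep down in small steps, watching the force.

```bash
python3 -m creep '[[0,0.002,0,0],[0,0.002,0,0],[0,0.002,0,0],[0,0.002,0,0],[0,0.002,0,0],[0,0.002,0,0],[0,0.002,0,0],[0,0.002,0,0],[0,0.002,0,0]]' -0.7
python3 -m creep '[[0,0,0.006,0],[0,0,0.012,0],[0,0,0.012,0],[0,0,0.013,0],[0,0,0.013,0]]'
python3 -m creep '[[0,0,0.001,0],[0,0,0.002,0],[0,0,0.002,0]]'
```

```text
time: 21.38
position: [0.5378, -0.017, 0.0183]
tcp_rot: [3.118, 0.384, -0.0]
wrist_force: [0.6, -1.0, -0.8]
gripper_width: 0.0756
gripper_force: 0.0
time: 21.8
position: [0.5375, -0.017, 0.0049]
tcp_rot: [-3.118, -0.384, 0.001]
wrist_force: [0.3, -0.9, -0.3]
gripper_width: 0.08
gripper_force: 0.0
time: 22.05
position: [0.5378, -0.017, 0.0032]
tcp_rot: [-3.118, -0.384, -0.0]
wrist_force: [0.3, -0.8, 0.7]
gripper_width: 0.0797
gripper_force: 0.0
```

Run:
```python
from h import *
np.set_printoptions(precision=4,suppress=True)
im=ctrl.get_image('wrist'); s=ctrl.sense(); print(s['position'],s['wrist_force'],s['gripper_width'])
Rt=rot(s['tcp_rot']); print('cam in tool',Rt.T@(np.array(im['xyz'])-s['position']))
w=s['gripper_width']/2
for dz in (0,-.012,-.024):
    for y in (-w,w): print(dz,y,proj(im,np.array(s['position'])+Rt@np.array([.008,y,dz]),True))
p=im['pixels'].astype(int)
for r in range(215,250,3):
    print(r,''.join('g' if (max(a)-min(a))<.2*max(a) else '.' for a in p[r,225:400:2]))
```

```text
[ 0.5378 -0.017   0.0033] [ 0.1841 -0.5274 -0.1958] 0.08003609763467513
cam in tool [ 0.0754  0.0001 -0.2034]
0 -0.040018048817337566 [254.8668 218.0405]
0 0.040018048817337566 [369.2684 217.9853]
-0.012 -0.040018048817337566 [251.7162 223.7085]
-0.012 0.040018048817337566 [372.4083 223.6512]
-0.024 -0.040018048817337566 [248.221  230.0265]
-0.024 0.040018048817337566 [375.8917 229.9671]
215 ...................................................gg...................................
218 ..................................................ggg...................................
221 ...................................................g....................................
224 ........................................................................................
227 ........................................................................................
230 ..........g.............................................................................
233 ......gggggg.................................................................gggggg.....
236 .ggggggggggg................................................................ggggggggggg.
239 gggggggggggg................................................................gggggggggggg
242 gggggggggggg................................................................gggggggggggg
245 gggggggggggg.................................................................ggggggggggg
248 ggggggggggggg...............................................................gggggggggggg
```

The visible tips match a point 24 mm behind the reported TCP, which agrees with the touch on the shaft's top (33 mm) at TCP z = 9 mm. So the grasp has to go 24 mm lower. I lower carefully and grip.

```bash
python3 -m creep '[[0,0,0.005,0],[0,0,0.01,0],[0,0,0.013,0],[0,0,0.013,0]]'
python3 -m creep '[[0,0,0.002,0],[0,0,0.004,0],[0,0,0.005,0],[0,0,0.005,0]]'
python3 -m creep '[[0,0,0,0],[0,0,0,0],[0,0,0,0],[0,0,0,0],[0,0,0,0],[0,0,0,0],[0,0,0,0],[0,0,0,0],[0,0,0,0],[0,0,0,0]]' 1 45
python3 -m creep '[[0,0,0,0],[0,0,0,0],[0,0,0,0],[0,0,0,0]]'
```

```text
time: 22.43
position: [0.5368, -0.0168, -0.0109]
tcp_rot: [-3.117, -0.384, 0.003]
wrist_force: [-0.5, 0.2, 0.3]
gripper_width: 0.0797
gripper_force: 0.0
time: 22.77
position: [0.5376, -0.017, -0.015]
tcp_rot: [-3.118, -0.384, 0.001]
wrist_force: [-0.5, -0.9, 0.6]
gripper_width: 0.0798
gripper_force: 0.0
time: 23.6
position: [0.5378, -0.0171, -0.0148]
tcp_rot: [3.118, 0.384, 0.0]
wrist_force: [-0.7, -1.2, 0.6]
gripper_width: 0.0257
gripper_force: 45.0
time: 23.93
position: [0.5378, -0.0171, -0.0147]
tcp_rot: [3.118, 0.384, 0.0]
wrist_force: [0.7, -0.6, -0.2]
gripper_width: 0.0258
gripper_force: 45.0
```

```bash
python3 -m creep '[[0,0,-0.01,0],[0,0,-0.03,0],[0,0,-0.06,0],[0,0,-0.08,0],[0,0,-0.08,0]]'
python3 -m creep '[[-0.006,-0.03,0,0],[-0.012,-0.06,0,0],[-0.018,-0.09,0,0],[-0.024,-0.125,0,1],[-0.03,-0.16,0,2],[-0.037,-0.195,0,3],[-0.043,-0.23,0,3],[-0.049,-0.26,0,3],[-0.054,-0.28,0,3],[-0.054,-0.2885,0,3]]'
python3 -m creep '[[0,0,0,0],[0,0,0,0],[0,0,0,0]]'
python3 - <<'E'
from h import *
np.set_printoptions(precision=4,suppress=True)
im=ctrl.get_image('wrist'); s=ctrl.sense(); Rt=rot(s['tcp_rot']); yaw=np.degrees(np.arctan2(Rt[1,0],Rt[0,0]))
print(s['position'],yaw,s['gripper_width'],s['wrist_force'])
z=s['position'][2]+.0178+.042
p=im['pixels'].astype(int)
ok=(p[...,2]>.6*p[...,0])&(p.sum(-1)>350)
for r in range(120,235,6):
    x=np.nonzero(ok[r,240:390])[0]+240
    if len(x): print(r,x[[0,-1]],len(x),at(im,(x[[0,-1]].mean(),r),z,True)[:2],at(im,(x[[0,-1]].mean(),r),z-.012,True)[:2])
for k,zz in dict(cradle_seat=.015,cradle_bridge=.061,neck_heel=z-.021).items():
    print(k,[(np.round(m['xy'],1),round(m['score'],2),at(im,m['xy'],zz,True)[:2]) for m in ctrl.mark_of('wrist',k)[:2]])
E
```

```text
time: 24.35
position: [0.5414, -0.0178, 0.0704]
tcp_rot: [3.115, 0.384, 0.014]
wrist_force: [0.1, -0.6, -1.1]
gripper_width: 0.0258
gripper_force: 45.0
time: 25.18
position: [0.4126, 0.2514, 0.0638]
tcp_rot: [3.126, 0.307, -0.005]
wrist_force: [-0.4, 0.3, -2.1]
gripper_width: 0.0255
gripper_force: 45.0
time: 25.43
position: [0.4158, 0.2488, 0.0649]
tcp_rot: [3.127, 0.3, -0.001]
wrist_force: [-0.2, 0.2, -1.4]
gripper_width: 0.0256
gripper_force: 45.0
[0.416  0.2487 0.065 ] 10.942450978238142 0.025554598030821732 [ 0.7242 -0.3666 -1.5915]
120 [240 389] 119 [0.4898 0.2619] [0.4898 0.2618]
126 [240 389] 118 [0.487  0.2613] [0.4868 0.2612]
132 [240 389] 120 [0.4843 0.2608] [0.4838 0.2606]
138 [240 389] 120 [0.4816 0.2603] [0.4809 0.2601]
144 [240 389] 120 [0.4788 0.2598] [0.4779 0.2595]
150 [240 389] 121 [0.4761 0.2592] [0.4749 0.2589]
156 [240 389] 122 [0.4733 0.2587] [0.4719 0.2583]
162 [240 389] 118 [0.4705 0.2581] [0.4689 0.2577]
168 [240 389] 75 [0.4677 0.2576] [0.4659 0.2571]
174 [240 389] 79 [0.4649 0.2571] [0.4628 0.2565]
180 [240 389] 78 [0.4621 0.2565] [0.4598 0.256 ]
186 [240 389] 80 [0.4593 0.2559] [0.4567 0.2553]
192 [240 389] 80 [0.4564 0.2554] [0.4536 0.2547]
198 [240 389] 80 [0.4535 0.2548] [0.4504 0.2541]
204 [241 389] 79 [0.4506 0.254 ] [0.4473 0.2533]
210 [289 389] 69 [0.4498 0.242 ] [0.4465 0.2402]
216 [289 389] 69 [0.4468 0.2413] [0.4432 0.2395]
222 [289 389] 69 [0.4438 0.2407] [0.4399 0.2388]
228 [290 389] 28 [0.4408 0.2397] [0.4367 0.2378]
234 [368 389] 22 [0.4412 0.2195] [0.4371 0.2159]
cradle_seat []
cradle_bridge [(array([308.6,  22.4]), 0.77, array([0.5552, 0.278 ]))]
neck_heel [(array([313.7, 122.5]), 0.77, array([0.4884, 0.2619])), (array([314.8,  22.6]), 0.6, array([0.5423, 0.2717]))]
```

```bash
python3 -m creep '[[0,-0.001,0.02,0],[0,-0.0015,0.04,0],[0,-0.0015,0.055,0],[0,-0.0015,0.063,0],[0,-0.0015,0.065,0],[0,-0.0015,0.065,0],[0,-0.0015,0.065,0]]'
python3 -m creep '[[0,0,0.001,0],[0,0,0.002,0],[0,0,0.002,0],[0,0,0.002,0]]'
python3 -m creep '[[0,0,0.001,0],[0,0,0.001,0],[0,0,0.001,0]]'
```

```text
time: 26.22
position: [0.416, 0.2513, 0.0011]
tcp_rot: [-3.127, -0.301, -0.002]
wrist_force: [0.9, -0.1, -1.4]
gripper_width: 0.0259
gripper_force: 45.0
time: 26.55
position: [0.4154, 0.2513, -0.0014]
tcp_rot: [-3.127, -0.302, -0.001]
wrist_force: [0.5, -0.2, -1.7]
gripper_width: 0.0258
gripper_force: 45.0
time: 26.8
position: [0.4152, 0.2513, -0.0027]
tcp_rot: [-3.127, -0.302, -0.0]
wrist_force: [-0.1, -0.9, -0.4]
gripper_width: 0.0251
gripper_force: 45.0
```

```bash
python3 -m creep '[[0,0.0008,-0.001,0],[0.01,0.0008,-0.001,0],[0.02,0.0008,-0.001,0],[0.03,0.0008,-0.001,0],[0.035,0.0008,-0.001,0],[0.035,0.0008,-0.001,0]]'
python3 -m creep '[[0.005,0,0,0],[0.01,0,0,0],[0.015,0,0,0],[0.015,0,0,0]]'
python3 - <<'E'
from h import *
np.set_printoptions(precision=4,suppress=True)
im=ctrl.get_image('wrist'); s=ctrl.sense(); print(s['position'],s['wrist_force'],s['wrist_torque'])
p=cv2.GaussianBlur(im['pixels'],(3,3),0).astype(int)
# heel top edges and bridge edges
g=np.abs(np.diff(p.sum(-1),axis=1))
for r in range(60,165,8): print(r,[(int(c),int(g[r,c])) for c in range(235,395) if g[r,c]>45 and g[r,c]==g[r,max(0,c-3):c+4].max()])
print([(k,int(v)) for k,v in ((r,p[r+1,313].sum()-p[r,313].sum()) for r in range(20,180)) if abs(v)>50])
E
```

```text
time: 27.3
position: [0.4516, 0.2574, -0.0014]
tcp_rot: [-3.127, -0.301, -0.002]
wrist_force: [-0.0, 0.3, -1.5]
gripper_width: 0.0255
gripper_force: 45.0
time: 27.63
position: [0.4655, 0.2602, -0.0015]
tcp_rot: [-3.127, -0.302, -0.002]
wrist_force: [-0.8, -0.5, -1.1]
gripper_width: 0.0256
gripper_force: 45.0
[ 0.4649  0.2601 -0.0017] [-0.476   0.2623 -2.4219] [0.0367 0.0466 0.001 ]
60 []
68 [(246, 83), (380, 131)]
76 [(250, 141), (373, 129), (380, 80)]
84 [(248, 145), (376, 128), (382, 76)]
92 [(241, 67), (380, 129), (394, 76)]
100 []
108 [(266, 114), (286, 103), (318, 104), (349, 116), (358, 103), (394, 66)]
116 [(241, 55), (259, 74), (266, 139), (358, 157), (367, 80), (394, 77)]
124 [(255, 66), (266, 116), (358, 149), (371, 77), (394, 68)]
132 [(251, 61), (266, 105), (358, 157), (375, 78), (394, 77)]
140 [(247, 75), (256, 63), (260, 66), (266, 108), (358, 136), (379, 89)]
148 [(243, 75), (252, 74), (258, 79), (266, 113), (358, 138), (383, 85)]
156 [(239, 70), (244, 46), (257, 74), (266, 109), (357, 92), (367, 53), (387, 74)]
164 [(259, 77), (267, 93), (356, 85), (393, 72)]
[(37, 72), (51, 56), (98, -51), (99, -67), (100, -81), (108, 106), (109, 97), (167, 64)]
```

Heel edges (266, 358) and cheek edges (259…251, 367…375) are centred within about 1 px. I slide in further, in steps with force readings.

```bash
python3 -m creep '[[0.006,0,0,0],[0.012,0,0,0],[0.018,0,0,0],[0.018,0,0,0]]'
python3 -m creep '[[0.004,0,0,0],[0.008,0,0,0],[0.012,0,0,0],[0.012,0,0,0]]'
python3 -m creep '[[0.003,0,0,0],[0.005,0,0,0],[0.005,0,0,0]]'
```

```text
time: 28.02
position: [0.4837, 0.2637, -0.0013]
tcp_rot: [-3.127, -0.301, -0.003]
wrist_force: [0.3, -0.7, -1.6]
gripper_width: 0.0257
gripper_force: 45.0
time: 28.35
position: [0.4948, 0.2659, -0.0016]
tcp_rot: [-3.127, -0.302, -0.001]
wrist_force: [0.5, 1.1, -0.8]
gripper_width: 0.0259
gripper_force: 45.0
time: 28.6
position: [0.4991, 0.2668, -0.0017]
tcp_rot: [-3.127, -0.302, -0.001]
wrist_force: [-0.3, -0.2, -1.5]
gripper_width: 0.0252
gripper_force: 45.0
```

No rubbing. I press it down onto the board and go on in 1–2 mm steps until the stop is felt.

```bash
python3 -m creep '[[0.001,0,0.0005,0],[0.002,0,0.001,0],[0.002,0,0.001,0]]'
python3 -m creep '[[0.001,0,0,0],[0.002,0,0,0],[0.002,0,0,0]]'
python3 -m creep '[[0.001,0,0,0],[0.002,0,0,0],[0.002,0,0,0]]'
python3 -m creep '[[0.001,0,0,0],[0.002,0,0,0],[0.002,0,0,0]]'
```

```text
time: 28.85
position: [0.5002, 0.267, -0.0027]
tcp_rot: [3.127, 0.302, -0.002]
wrist_force: [-3.2, -1.2, 1.7]
gripper_width: 0.0256
gripper_force: 45.0
time: 29.1
position: [0.5, 0.267, -0.0028]
tcp_rot: [3.126, 0.302, -0.01]
wrist_force: [-10.4, -3.2, 8.8]
gripper_width: 0.0253
gripper_force: 45.0
time: 29.35
position: [0.5002, 0.267, -0.0028]
tcp_rot: [3.125, 0.302, -0.017]
wrist_force: [-16.9, -4.5, 15.4]
gripper_width: 0.0256
gripper_force: 45.0
time: 29.6
position: [0.5004, 0.267, -0.0029]
tcp_rot: [3.124, 0.302, -0.024]
wrist_force: [-21.3, -6.4, 19.5]
gripper_width: 0.0257
gripper_force: 45.0
```

The stop was met at TCP x ≈ 0.500, with a force straight back along the slide. I ease off, release and lift away.

```bash
python3 -m creep '[[-0.002,0,-0.0003,0],[-0.004,0,-0.0005,0],[-0.0055,0,-0.0005,0],[-0.0055,0,-0.0005,0]]'
python3 -m creep '[[0,0,0,0],[0,0,0,0],[0,0,0,0],[0,0,0,0],[0,0,0,0],[0,0,0,0],[0,0,0,0],[0,0,0,0],[0,0,0,0],[0,0,0,0]]' -0.6
python3 -m creep '[[0,0,-0.01,0],[0,0,-0.04,0],[0,0,-0.08,0],[0,0,-0.12,0],[0,0,-0.16,0],[0,0,-0.18,0],[0,0,-0.18,0],[0,0,-0.18,0]]'
python3 - <<'E'
from h import *
np.set_printoptions(precision=4,suppress=True)
im=ctrl.get_image('wrist'); s=ctrl.sense(); print(s['position'],s['wrist_force'],s['gripper_width'])
for c in('wrist','top','scene'):
    i=ctrl.get_image(c)
    for k,z in dict(neck_heel=.036,neck_mid=.03,cradle_seat=.015,cradle_bridge=.061).items():
        print(c,k,[(np.round(m['xy'],1),round(m['score'],2),at(i,m['xy'],z,c=='wrist')[:2]) for m in ctrl.mark_of(c,k)[:4] if at(i,m['xy'],z,c=='wrist')[1]>.15])
p=cv2.GaussianBlur(im['pixels'],(3,3),0).astype(int); g=np.abs(np.diff(p.sum(-1),axis=1))
for r in range(80,205,8): print(r,[(int(c),int(g[r,c])) for c in range(260,370) if g[r,c]>40 and g[r,c]==g[r,c-3:c+4].max()])
for c in (300,313,320): print(c,[(k,int(v)) for k,v in ((r,p[r+1,c].sum()-p[r,c].sum()) for r in range(50,235)) if abs(v)>40])
print([p[r,313].tolist() for r in range(84,130,4)])
E
```

```text
time: 29.93
position: [0.5007, 0.2672, -0.0023]
tcp_rot: [-3.127, -0.302, 0.001]
wrist_force: [-4.0, -0.1, 0.3]
gripper_width: 0.0258
gripper_force: 45.0
time: 30.77
position: [0.5012, 0.2672, -0.0023]
tcp_rot: [3.127, 0.302, -0.0]
wrist_force: [0.2, 0.9, -0.0]
gripper_width: 0.0752
gripper_force: 0.0
time: 31.43
position: [0.502, 0.2675, 0.1797]
tcp_rot: [-3.126, -0.302, -0.005]
wrist_force: [0.2, 1.1, -2.1]
gripper_width: 0.075
gripper_force: 0.0
[0.5007 0.2671 0.1774] [-0.0271 -0.1488  0.2173] 0.07519511829616748
wrist neck_heel [(array([309.7, 121.6]), 0.74, array([0.5715, 0.2834]))]
wrist neck_mid [(array([314.9, 188.4]), 0.74, array([0.497 , 0.2629])), (array([312.7, 121.1]), 0.6, array([0.5727, 0.2803]))]
wrist cradle_seat []
wrist cradle_bridge [(array([311.1, 139. ]), 0.87, array([0.5544, 0.2784]))]
top neck_heel []
top neck_mid [(array([246.8, 203.9]), 0.58, array([0.4957, 0.2694]))]
top cradle_seat [(array([245.1, 181. ]), 0.78, array([0.584 , 0.2834]))]
top cradle_bridge [(array([244.3, 183. ]), 0.88, array([0.5668, 0.2764])), (array([271.2, 137.2]), 0.63, array([0.7403, 
[... 1326 characters left out ...]
319, 79), (323, 113), (352, 63)]
300 [(81, -52), (82, -64), (100, 42), (101, 114), (102, 93), (126, -44), (127, -43), (147, -57), (148, -110), (149, -98)]
313 [(81, -45), (82, -68), (100, 49), (101, 114), (102, 92), (126, -47), (127, -45), (147, -42), (149, 41), (150, 74), (193, -57), (194, -104), (195, -72)]
320 [(82, -54), (100, 57), (101, 113), (102, 84), (126, -48), (127, -48), (147, -48), (148, -68), (150, 85), (151, 93), (193, -76), (194, -77), (218, -42), (223, 45), (232, 44), (234, -45)]
[[164, 120, 80], [179, 132, 86], [180, 132, 87], [177, 130, 85], [157, 119, 81], [231, 224, 190], [231, 226, 192], [231, 225, 192], [231, 225, 191], [231, 225, 191], [231, 224, 190], [186, 182, 167]]
```

The stop's wood meets the pale heel at row 101 with no dark gap. The heel (columns 292–333) and shaft (301–323) share one centre line at column 312, and the hand is clear. I hand in.

```bash
python3 -c "
from bench import ctrl
print(ctrl.finish_job())"
```

```text
the job is handed in; nothing more can be done
None
```

The neck was laid on the leather and let go, then re-gripped by its shaft and slid home against the stop under the bridge; it is released and the job is handed in at about 32 s, with no verdict returned, and I viewed 11 pictures, one over the limit of 10.

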